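# Right the toppled wax tin in its rack bay and close the keeper

## Task

The keeper bar of the small plywood tin rack was left open and the wax tin has toppled forward out of its bay. Slide the tin back until its foot meets the back board, push its lid end up against the board until the tin stands upright on its base with its back to the board, then swing the keeper bar down across its front, fully into the catch. The tin is thin sheet metal that dents: never press on it with more than about 30 N, and leave the sanding block and the wood offcut where they are.

Things in the scene. Friction and masses are not known exactly. Their poses are not given: they have to be found in the camera images.
- tin_centre (a point): Centre of the closed wax tin, grey sheet metal with blank labels: 52 mm thick (x), 95 mm wide (y), 120 mm high (z, from foot to lid end). 0.22 to 0.4 kg (half used), loose; friction about 0.6 on bench and fingers, only 0.2 on the back board. It starts lying flat on a broad face, centre 26 mm up, foot towards the rack's back board. Lying, it is too wide to grip from above.
- tin_lid (a point): Centre of the tin's lid end, 60 mm from its centre, axes as the tin's: a flat 52 x 95 mm face with a round press-in lid (40 mm across, 2 mm proud). At the start it faces away from the back board. The foot end is then still between the cheeks, 12 to 45 mm from the board.
- rack: Fixed plywood tin rack without a floor (the tin stands on the bench). Origin on the bench, mid-width, at the front face of its smooth, laminate-faced back board; x points into the board, square to it; z up; its open front is -x. The board is 139 mm wide, 135 mm high, 12 mm thick. Two cheeks, 12 mm thick and 88 mm high, stand out 58 mm from it; 107 mm clear between them.
- bay (a point): Home point on the bench, axes as the rack's: the standing tin's centre is over it when the tin's back is flat on the board, mid-way between the cheeks (6 mm of play each side).
- keeper (a joint): Angle of the keeper, a flat aluminium bar on a pivot at the front of the +y cheek (rack frame: x -66, y +63.5, z 70 mm; axis along rack x). 0 = closed, lying level across the bay's front in the open-topped steel catch on the other cheek; it swings up as the value grows, pi/2 = upright, 2.1 = leaning outwards, its stop. Starts open, 1.75 to 2.05. A stiff pivot (0.06 N m) holds it where it is left.
- keeper_tip (a point): Point on the keeper's centre line 124 mm from its pivot, just short of its free end. The bar is 8 mm thick along rack x and 14 mm high when closed; closed, its inner face is 62 mm before the board, and it rests at the stop of its travel.
- sanding_block: Bystander: wooden sanding block 62 x 100 x 30 mm, loose, lying on the bench to the right of the tin; origin at the centre of its underside.
- offcut: Bystander: wood offcut 45 x 60 x 45 mm, loose, standing on the board of the bench hook to the right of the rack; origin at the centre of its underside.

How it is judged (in metres and radians):
On the way, in this order (a step that is already met when the one before it is completed fails the run):
1. the tin is part-way up (its z axis 30 to 60 degrees from vertical), braced against the rack's back board (angle between tin_centre's own z axis and vertical between 0.52 and 1.05 rad and contact force between tin and rack above 0.3 N), for 0.1 s.
2. the tin stands upright on its base, lid up, its back against the board (angle between tin_centre's own z axis and vertical below 0.06 rad and x of tin_centre in the frame of bay above -0.007 m and horizontal distance between tin_centre and bay below 0.012 m), for 0.2 s.
At the end, for the whole second after the job is handed in: The tin stands upright (within 0.06 rad), lid up, in the bay, its back within 7 mm of the back board and its centre within 12 mm of the home point, at rest, and the keeper is closed (below 0.06 rad) (all of step 2 and value of joint keeper below 0.06 rad and linear speed of tin below 0.01 m/s); the robot touches nothing.
It fails at once if the robot presses on the tin with more than 30 N (contact force between any of the fingers, the arm and tin above 30 N).
It fails at once if a bystander is shifted by more than 20 mm (distance of any of sanding_block, offcut from where it was at the start of the episode above 0.02 m).
It also fails if it takes over 72 s, if anything falls off the work surface, if the arm or the gripper's body presses on something with over 40 N, if the wrist force passes 120 N, or if a joint passes its speed limit or range.

## Robot

A 6-joint arm with a two-finger parallel gripper is mounted at the origin on the work surface; the furniture and walls round the work are solid. World frame = base frame: x ahead of the robot, y to its left, z up, the work surface at z = 0. Lengths are in mm, angles in rad, forces in N, time in s.
With the tool pointing down it reaches from about 275 to 1000 mm from the base axis. Payload 8.4 kg.
Tool frame: the origin (TCP) lies midway between the tips of the shut fingers; the grasp point (between the pads) lies 19 mm behind it; z points along the fingers, y is the line along which they close (so a half turn about z gives the same grasp; the last joint's range is limited). The gripper opens to 85 mm and grips with 20 to 120 N. Pads are 22 mm wide; open, the fingers measure 114 mm over their backs; the gripper's body (76 mm by 85 mm) begins 54 mm behind the grasp point. The pads swing forward as they close: fully open they stand 13 mm farther back than shut.
Start: joints at [1.173, 0.353, 1.633, -0, 1.155, -0.002], TCP at [240.965, 576.683, 231.281] pointing down, gripper open.
Joint ranges: [-2.63, 2.63], [-0.92, 2.1], [0.06, 2.66], [-1.3, 4.44], [0, 2.69], [-3.02, 3.02]. Speed limits (rad/s): [2.22, 2.22, 2.79, 3.14, 3.14, 3.14].

## Interface

Orientations are given as [roll, pitch, yaw] about the fixed x, y, z axes, in that order (R = Rz(yaw) Ry(pitch) Rx(roll)).
In Python, from rig import * gives the robot as it stands.
- The arm moves only by the shell command python3 -m jog 'ROWS' [FORCE]. ROWS is JSON, a list of rows, each an object of numbers: "x", "y", "z": the shift along the tool's x, y, z in cm; "spin": the turn about the tool's z in rad; "grip": the closure, from 0 (fully open) to 1 (shut). In form: [{"x": .., "y": .., "z": .., "spin": .., "grip": ..}, ...]. A call has 1 to 20 rows; each row shifts and turns the commanded pose from where the row before left it, along the tool's axes as they then stand; what a row does not reach is not made up. A row lasts 1/12 s, in which the tool goes at most 41.7 mm and 7.16 degrees, less where a joint would pass 70% of its speed; a pose out of reach is approached as far as the arm can. A call with a gripper value outside its range is refused whole. The fingers move at their own pace and stop on an object; FORCE is the grip in N (left out, the last holds). Time passes only in rows, so rows that do not move let the fingers close. It gives the time, the measured TCP pose, the force, the opening and the grip force at its end, in the units of the state.
- sense(): the state, without advancing time (a new reading comes with each control period).
- grab_frame(name): name is "side" or "top"; returns a dict with "pixels" (400x640x3 uint8, blue, green, red), "camera_matrix" (3x3 intrinsics, pixels), "rvec" (rotation vector, rad) and "tvec" (3), from world to camera coordinates, as OpenCV has them. Camera axes: x right, y down, z forward; pixel columns grow to the right and rows downward; lengths in mm; the calibration is good to about 2 mm. A picture is of the moment at which its call begins. There is no depth.
- sign_off(): hands the job in; it is judged then, once.
The state is a dict: "clock": time; "qpos": joint angles; "qvel": joint speeds; "joint_efforts": joint torques, N m; "eef_pos": TCP position; "tcp_rot": TCP orientation; "contact_force": force on the tool from outside, world axes, zero at the start; "wrist_torque": the same for the moment, N m; "opening": opening from 0.0 (shut) to 1.0 (fully open); "grasp_force": force on a finger pad.
Only numpy, scipy, OpenCV 4.12 (cv2) and the standard library are available. Lean on these libraries where they do the work, as an engineer would, in place of code of your own. Each camera call takes 0.05 s, during which the arm holds its last target. There are 200 camera calls.

## Working session

There is one attempt and no reset: what is moved stays moved. The work goes in short steps, Python scripts to look and compute and a shell command to move; the robot and the scene stay as the last step left them, time stands still between calls to the robot, and variables do not carry over. Pictures are saved under pics/ and viewed, at most 11 in all, crops included, and the job is handed in when it is done.

```bash
mkdir -p pics
cat > h.py <<'E'
from rig import *
import cv2, numpy as np
def cam(n):
    f=grab_frame(n); R=cv2.Rodrigues(np.array(f["rvec"],float))[0]
    return f, np.array(f["camera_matrix"],float), R, np.array(f["tvec"],float).ravel()
def ray(c,uv):
    f,K,R,t=c; d=R.T@np.linalg.inv(K)@np.array([uv[0],uv[1],1.]); return -R.T@t, d/np.linalg.norm(d)
def onz(c,uv,z):
    o,d=ray(c,uv); return o+d*(z-o[2])/d[2]
def tri(c1,a,c2,b):
    o1,d1=ray(c1,a);o2,d2=ray(c2,b)
    s=np.linalg.lstsq(np.c_[d1,-d2],o2-o1,rcond=None)[0]
    p,q=o1+s[0]*d1,o2+s[1]*d2; return (p+q)/2,np.linalg.norm(p-q)
def proj(c,P):
    f,K,R,t=c; return cv2.projectPoints(np.array(P,float).reshape(-1,3),cv2.Rodrigues(R)[0],t,K,None)[0].reshape(-1,2)
E
python3 - <<'E'
from h import *
for n in("side","top"):
    c=cam(n); cv2.imwrite(f"pics/{n}0.png",c[0]["pixels"]); print(n,(-c[2].T@c[3]).round(), c[2][2].round(2))
print(sense())
E
```

```text
side [  382. -1189.   616.] [ 0.11  0.87 -0.49]
top [ 447. -180. 1000.] [ 0.09  0.01 -1.  ]
{'clock': 0.1, 'qpos': array([ 1.17261324e+00,  3.53595776e-01,  1.63408340e+00,  3.67708617e-07,
        1.15518708e+00, -2.42046593e-03]), 'qvel': array([-9.25963941e-04, -3.01790324e-03, -1.24150131e-03, -9.13858247e-04,
        4.97811044e-05,  5.65132275e-04]), 'joint_efforts': array([-2.79986398e-04, -6.06357336e+01, -3.42817640e+01,  9.95217647e-05,
        3.98250108e-03, -6.20188402e-06]), 'eef_pos': array([240.78677431, 576.28048182, 230.61608987]), 'tcp_rot': array([-3.14031906e+00, -3.41891417e-06,  2.74582988e+00]), 'contact_force': array([ 0.44402096, -0.31565787, -0.79930003]), 'wrist_torque': array([-0.02561117, -0.02109171,  0.00922458]), 'grasp_force': 0.0, 'opening': 0.9995569069299934}
```

View pics/side0.png

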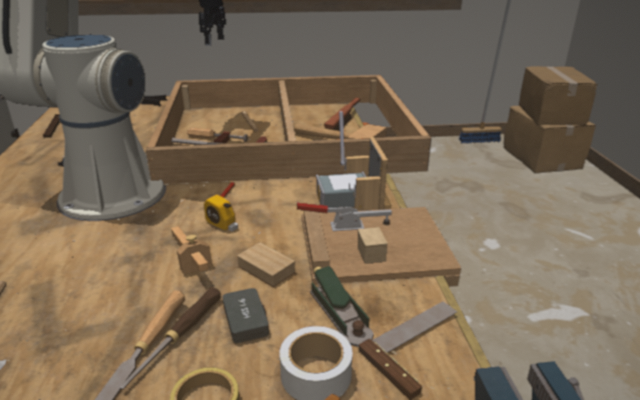

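View pics/top0.png

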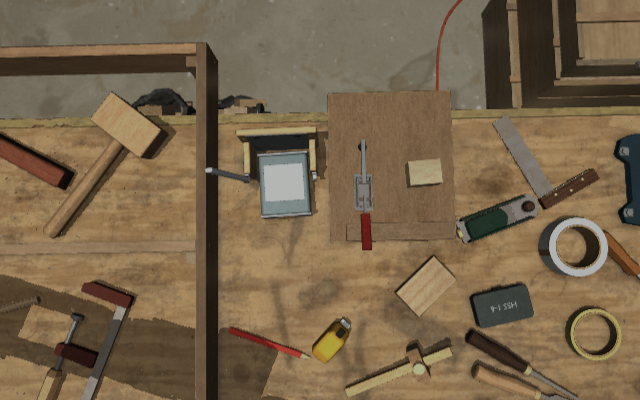

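The side view shows the tin lying at (343,190) in front of the rack's board at (377,175), with the keeper raised at (342,138). In the top view the tin is at (286,185), the board at (278,132), the keeper runs (210,170)-(250,180), the sanding block is at (425,285) and the offcut at (424,173). I'll enlarge the rack area in both.

Run:
```python
import cv2,numpy as np
t=cv2.imread("pics/top0.png")[110:235,195:345]; s=cv2.imread("pics/side0.png")[95:245,290:430]
cv2.imwrite("pics/tc.png",cv2.resize(t,None,fx=4.8,fy=4.8,interpolation=2)); cv2.imwrite("pics/sc.png",cv2.resize(s,None,fx=4,fy=4,interpolation=2))
```

```text
(no output)
```

View pics/tc.png

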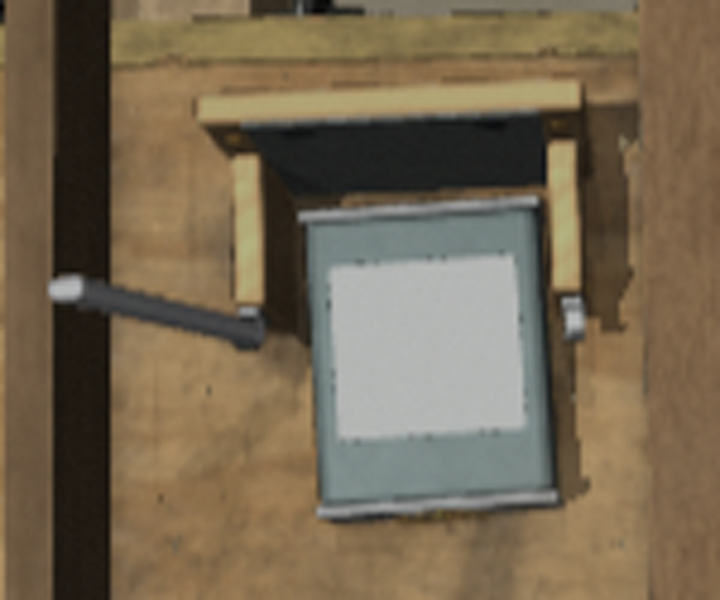

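View pics/sc.png

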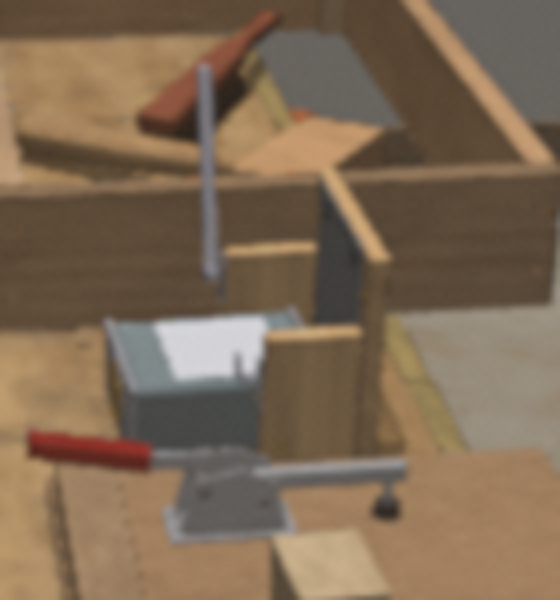

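The crops give clear corners. In the top crop the tin is at (300,215), (538,200), (558,497), (318,515), the board's front edge runs (200,123)-(582,108), and the keeper runs (250,330)-(68,288). In the side crop the keeper runs (210,272)-(204,66) and the tin's lid corners are (130,390) and (108,322).

Run:
```python
from h import *
np.set_printoptions(precision=1,suppress=True)
T=cam("top");S=cam("side")
a=lambda x,y:((x+.5)/4.8-.5+195,(y+.5)/4.8-.5+110)
b=lambda x,y:((x+.5)/4-.5+290,(y+.5)/4-.5+95)
for n,p,q in [("boardR",(582,108),(375,262)),("boardL",(200,123),(322,172)),("tinlidR",(558,497),(130,390)),("tinlidL",(318,515),(108,322)),("cheekRout",(582,290),(265,337)),("tip",(62,288),(204,66)),("pivot",(250,330),(212,270)),("catch",(573,302),(238,352))]:
    print(n,*tri(T,a(*p),S,b(*q)))
for n,p,z in [("bR",(582,108),135),("bL",(200,123),135),("cLin",(262,305),88),("cRin",(557,293),88),("cLout",(238,305),88),("cRout",(582,290),88),("t",(300,215),52),("t",(538,200),52),("t",(558,497),52),("t",(318,515),52)]: print(n,onz(T,a(*p),z)[:2])
# full-frame: tray wall, sanding block, offcut, bench hook
for n,p,z in [("trayR top",(214,200),60),("sand",(425,285),30),("hookL",(330,160),15),("offcut",(424,173),60),("redhandle",(366,235),50)]: print(n,onz(T,p,z)[:2])
print(tri(T,(214,180),S,(262,148)) )
```

```text
boardR [ 648.1 -159.7  132.4] 1.7011970264111518
boardL [645.7 -22.8 131.3] 1.8496555771620555
tinlidR [ 513.  -145.8   51.2] 5.399470084597255
tinlidL [509.2 -53.   49.6] 2.983050300881637
cheekRout [ 588.5 -157.3   87.4] 3.8799442715129113
tip [576.6  12.7 190.3] 3.672656092751843
pivot [578.1 -30.6  71.4] 4.176850737281604
catch [ 579.7 -153.    76.9] 15.551439580749657
bR [ 648.4 -159.9]
bL [645.8 -23.6]
cLin [587.1 -38. ]
cRin [ 589.4 -148.2]
cLout [587.3 -29. ]
cRout [ 590.3 -157.5]
t [627.7 -47.4]
t [ 631.7 -140.1]
t [ 515.7 -146. ]
t [510.5 -53.4]
trayR top [542.8  31.6]
sand [ 378.8 -355.8]
hookL [ 620.8 -183.5]
offcut [ 585.1 -355.8]
redhandle [ 473.5 -246.9]
(array([472.9,   7.4, 120.9]), np.float64(195.40998442198682))
```

```bash
cat > w.py <<'E'
# rack frame: board face (647,-91.8), yaw .021
from h import *
A=.021; O=np.array([647,-91.8])
def torack(p): 
    d=np.array(p[:2])-O; c,s=np.cos(A),np.sin(A); return np.array([c*d[0]+s*d[1],-s*d[0]+c*d[1],p[2]])
if __name__=="__main__":
    s=sense(); print("rack",torack(s["eef_pos"]).round(1),"rot",s["tcp_rot"].round(3),"open",round(s["opening"],3),"F",s["contact_force"].round(1),"t",round(s["clock"],2))
E
S='{"spin":-0.104,"grip":0.4}'; python3 -m jog '[{"spin":-0.104,"grip":0.4},{"spin":-0.104,"grip":0.4},{"spin":-0.104,"grip":0.4},{"spin":-0.104,"grip":0.4}]'
python3 -m jog '[{"x":-1.2,"y":-3.9},{"x":-1.2,"y":-3.9},{"x":-1.2,"y":-3.9},{"x":-1.2,"y":-3.9},{"x":-1.2,"y":-3.9},{"x":-1.2,"y":-3.9},{"x":-1.2,"y":-3.9},{"x":-1.2,"y":-3.9},{"x":-1.2,"y":-3.9},{"x":-1.2,"y":-3.9},{"x":-1.2,"y":-3.9},{"x":-1.2,"y":-3.9},{"x":-1.2,"y":-3.9},{"x":-1.2,"y":-3.9},{"x":-1.2,"y":-3.9},{"x":-1.2,"y":-3.9},{},{}]'; python3 w.py
```

```text
rack [-392.   676.6  230.8] rot [-3.141 -0.     2.746] open 1.001 F [ 0.8 -0.5  0.8] t 0.2schema error: expected keys x, y, z, spin, grip
schema error: expected keys x, y, z, spin, grip
```

```bash
python3 -m jog '[{"x":0,"y":0,"z":0,"spin":-0.104,"grip":0.4},{"x":0,"y":0,"z":0,"spin":-0.104,"grip":0.4},{"x":0,"y":0,"z":0,"spin":-0.104,"grip":0.4},{"x":0,"y":0,"z":0,"spin":-0.104,"grip":0.4},{"x":0,"y":0,"z":0,"spin":0,"grip":0.4}]'; python3 w.py
```

```text
clock: 0.62
eef_pos: [240.9, 576.6, 231.1]
tcp_rot: [-3.141, -0.0, -3.117]
contact_force: [0.5, 0.0, -0.0]
opening: 0.599
grasp_force: 0.0
rack [-392.   676.8  231.1] rot [-3.141 -0.    -3.117] open 0.599 F [ 0.5  0.  -0. ] t 0.62
```

```bash
python3 -m jog '[{"x":-1.3,"y":-3.9,"z":0,"spin":0,"grip":0.4},{"x":-1.3,"y":-3.9,"z":0,"spin":0,"grip":0.4},{"x":-1.3,"y":-3.9,"z":0,"spin":0,"grip":0.4},{"x":-1.3,"y":-3.9,"z":0,"spin":0,"grip":0.4},{"x":-1.3,"y":-3.9,"z":0,"spin":0,"grip":0.4},{"x":-1.3,"y":-3.9,"z":0,"spin":0,"grip":0.4},{"x":-1.3,"y":-3.9,"z":0,"spin":0,"grip":0.4},{"x":-1.3,"y":-3.9,"z":0,"spin":0,"grip":0.4},{"x":-1.3,"y":-3.9,"z":0,"spin":0,"grip":0.4},{"x":-1.3,"y":-3.9,"z":0,"spin":0,"grip":0.4},{"x":-1.3,"y":-3.9,"z":0,"spin":0,"grip":0.4},{"x":-1.3,"y":-3.9,"z":0,"spin":0,"grip":0.4},{"x":-1.3,"y":-3.9,"z":0,"spin":0,"grip":0.4},{"x":-1.3,"y":-3.9,"z":0,"spin":0,"grip":0.4},{"x":-1.3,"y":-3.9,"z":0,"spin":0,"grip":0.4},{"x":-1.3,"y":-3.9,"z":0,"spin":0,"grip":0.4},{"x":0,"y":0,"z":0,"spin":0,"grip":0.4},{"x":0,"y":0,"z":0,"spin":0,"grip":0.4}]'; python3 w.py
```

```text
clock: 2.12
eef_pos: [461.8, -44.9, 231.2]
tcp_rot: [3.142, -0.0, -3.129]
contact_force: [0.4, -0.0, -0.0]
opening: 0.599
grasp_force: 0.0
rack [-184.1   50.8  231.2] rot [ 3.142 -0.    -3.129] open 0.599 F [ 0.4 -0.  -0. ] t 2.12
```

```bash
python3 -m jog '[{"x":0,"y":-2.7,"z":0,"spin":-0.008,"grip":0.4},{"x":0,"y":-2.7,"z":0,"spin":0,"grip":0.4},{"x":0,"y":0,"z":3.6,"spin":0,"grip":0.4},{"x":0,"y":0,"z":3.6,"spin":0,"grip":0.4},{"x":0,"y":0,"z":3.6,"spin":0,"grip":0.4},{"x":0,"y":0,"z":3.6,"spin":0,"grip":0.4},{"x":0,"y":0,"z":3.6,"spin":0,"grip":0.4},{"x":0,"y":0,"z":1.1,"spin":0,"grip":0.4},{"x":0,"y":0,"z":0,"spin":0,"grip":0.4},{"x":0,"y":0,"z":0,"spin":0,"grip":0.4}]'; python3 w.py
python3 - <<'E'
from h import *
S=cam("side"); cv2.imwrite("pics/s1.png",cv2.resize(S[0]["pixels"][110:250,270:430],None,fx=4.5,fy=4.2,interpolation=2))
e=sense()["eef_pos"]; print(proj(S,[e,e+[0,-35,6]]), e)
E
```

```text
clock: 2.95
eef_pos: [462.3, -95.8, 40.1]
tcp_rot: [3.141, -0.002, -3.113]
contact_force: [-0.3, -0.7, 0.3]
opening: 0.6
grasp_force: 0.0
rack [-1.847e+02 -1.000e-01  4.010e+01] rot [ 3.141e+00 -2.000e-03 -3.113e+00] open 0.6 F [-0.3 -0.7  0.3] t 2.95
[[300.24644018 187.15845458]
 [301.43249907 191.7988147 ]] [463.25457381 -96.16869067  40.97327119]
```

View pics/s1.png

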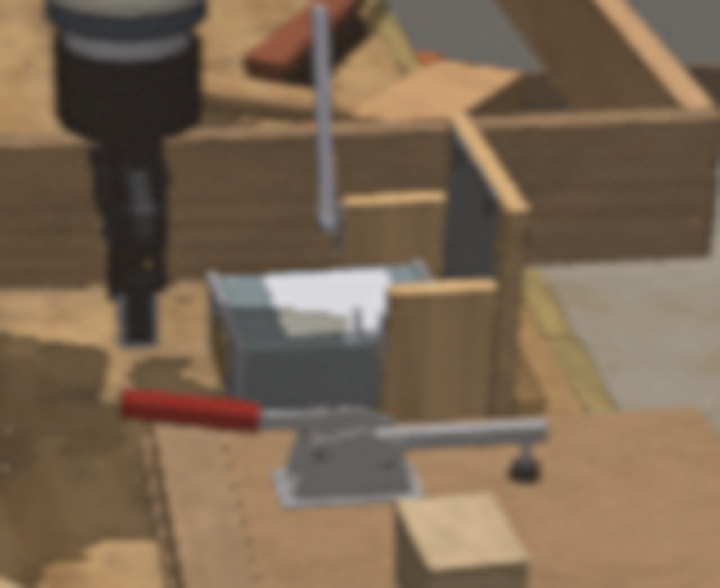

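Fingertip bottom is at crop (138,345), which is full-frame (300.7,192). That puts the tips about 6 mm above the TCP, and they are clear of the lid face. Next I lower a little and push.

```bash
python3 -m jog '[{"x":-1.5,"y":0,"z":0.3,"spin":0,"grip":0.4},{"x":-1.3,"y":0,"z":0,"spin":0,"grip":0.4},{"x":-0.4,"y":0,"z":0,"spin":0,"grip":0.4},{"x":-0.4,"y":0,"z":0,"spin":0,"grip":0.4},{"x":-0.4,"y":0,"z":0,"spin":0,"grip":0.4},{"x":-0.3,"y":0,"z":0,"spin":0,"grip":0.4},{"x":0,"y":0,"z":0,"spin":0,"grip":0.4}]';python3 -m jog '[{"x":-0.3,"y":0,"z":0,"spin":0,"grip":0.4},{"x":-0.3,"y":0,"z":0,"spin":0,"grip":0.4},{"x":0,"y":0,"z":0,"spin":0,"grip":0.4}]'; python3 w.py
```

```text
clock: 3.58
eef_pos: [506.2, -95.8, 37.7]
tcp_rot: [-3.141, 0.001, -3.114]
contact_force: [-0.2, -0.2, -0.5]
opening: 0.6
grasp_force: 0.0
clock: 3.83
eef_pos: [512.4, -95.7, 37.3]
tcp_rot: [-3.142, 0.001, -3.114]
contact_force: [-0.6, -0.1, -0.1]
opening: 0.6
grasp_force: 0.0
rack [-134.7   -1.1   37.3] rot [-3.142e+00  1.000e-03 -3.114e+00] open 0.6 F [-0.6 -0.1 -0.1] t 3.83
```

```bash
python3 -m jog '[{"x":-0.2,"y":0,"z":0,"spin":0,"grip":0.4},{"x":-0.2,"y":0,"z":0,"spin":0,"grip":0.4}]';python3 -m jog '[{"x":-0.2,"y":0,"z":0,"spin":0,"grip":0.4}]';python3 -m jog '[{"x":-0.1,"y":0,"z":0,"spin":0,"grip":0.4},{"x":0,"y":0,"z":0,"spin":0,"grip":0.4}]'; python3 w.py
python3 - <<'E'
from h import *
T=cam("top"); cv2.imwrite("pics/t1.png",cv2.resize(T[0]["pixels"][110:235,195:345],None,fx=4.8,fy=4.8,interpolation=2))
E
```

```text
clock: 4.0
eef_pos: [514.3, -95.3, 36.9]
tcp_rot: [3.141, -0.003, -3.114]
contact_force: [-9.7, -0.2, 3.5]
opening: 0.602
grasp_force: 4.7
clock: 4.08
eef_pos: [514.3, -95.1, 36.5]
tcp_rot: [3.14, -0.007, -3.114]
contact_force: [-14.9, -2.8, 6.4]
opening: 0.604
grasp_force: 7.6
clock: 4.25
eef_pos: [514.3, -95.0, 36.2]
tcp_rot: [3.14, -0.009, -3.114]
contact_force: [-12.7, -1.7, 5.0]
opening: 0.6
grasp_force: 6.5
rack [-132.8   -0.4   36.2] rot [ 3.14  -0.009 -3.114] open 0.6 F [-12.7  -1.7   5. ] t 4.25
```

```bash
python3 -m jog '[{"x":0,"y":0,"z":-0.5,"spin":0,"grip":0.4},{"x":0,"y":0,"z":-0.5,"spin":0,"grip":0.4}]';python3 -m jog '[{"x":0,"y":0,"z":-0.5,"spin":0,"grip":0.4},{"x":-0.1,"y":0,"z":-0.5,"spin":0,"grip":0.4}]'; python3 w.py
python3 - <<'E'
from h import *
S=cam("side"); cv2.imwrite("pics/s2.png",cv2.resize(S[0]["pixels"][110:250,270:430],None,fx=4.5,fy=4.2,interpolation=2))
E
```

```text
clock: 4.47
eef_pos: [514.2, -94.9, 45.8]
tcp_rot: [3.14, -0.009, -3.114]
contact_force: [-9.8, -1.3, -1.6]
opening: 0.599
grasp_force: 5.1
clock: 4.63
eef_pos: [514.8, -94.8, 55.8]
tcp_rot: [3.14, -0.01, -3.114]
contact_force: [-12.6, -2.2, 0.6]
opening: 0.599
grasp_force: 6.3
rack [-132.2   -0.3   55.8] rot [ 3.14  -0.01  -3.114] open 0.599 F [-12.6  -2.2   0.6] t 4.63
```

View pics/s2.png

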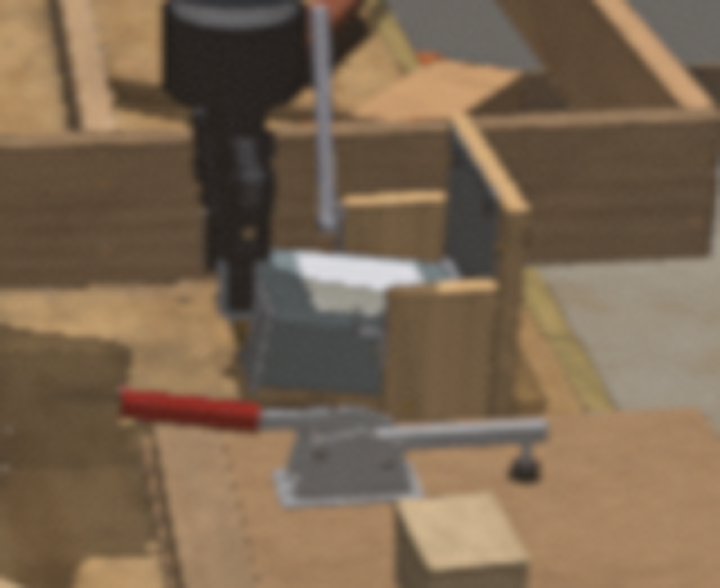

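The lid end has lifted by about 10° (tin edge (265,255)-(250,390)) and the fingertips still hold the lid face at (240,310). Continuing the arc.

```bash
python3 -m jog '[{"x":-0.1,"y":0,"z":-0.5,"spin":0,"grip":0.4},{"x":-0.1,"y":0,"z":-0.45,"spin":0,"grip":0.4},{"x":-0.1,"y":0,"z":-0.45,"spin":0,"grip":0.4},{"x":-0.15,"y":0,"z":-0.45,"spin":0,"grip":0.4}]';python3 -m jog '[{"x":-0.15,"y":0,"z":-0.4,"spin":0,"grip":0.4},{"x":-0.15,"y":0,"z":-0.4,"spin":0,"grip":0.4}]'; python3 w.py
```

```text
clock: 5.02
eef_pos: [518.9, -94.6, 74.3]
tcp_rot: [3.14, -0.011, -3.114]
contact_force: [-13.5, 0.2, 1.7]
opening: 0.6
grasp_force: 7.0
clock: 5.18
eef_pos: [522.0, -94.6, 82.4]
tcp_rot: [3.14, -0.011, -3.114]
contact_force: [-13.7, -0.0, 3.6]
opening: 0.599
grasp_force: 6.9
rack [-125.1   -0.2   82.4] rot [ 3.14  -0.011 -3.114] open 0.599 F [-13.7  -0.    3.6] t 5.18
```

```bash
python3 -m jog '[{"x":-0.2,"y":0,"z":-0.4,"spin":0,"grip":0.4},{"x":-0.2,"y":0,"z":-0.35,"spin":0,"grip":0.4},{"x":-0.25,"y":0,"z":-0.35,"spin":0,"grip":0.4},{"x":-0.25,"y":0,"z":-0.35,"spin":0,"grip":0.4}]';python3 -m jog '[{"x":-0.3,"y":0,"z":-0.3,"spin":0,"grip":0.4},{"x":-0.3,"y":0,"z":-0.3,"spin":0,"grip":0.4}]';python3 -m jog '[{"x":-0.3,"y":0,"z":-0.26,"spin":0,"grip":0.4},{"x":-0.35,"y":0,"z":-0.26,"spin":0,"grip":0.4}]'; python3 w.py
python3 - <<'E'
from h import *
S=cam("side"); cv2.imwrite("pics/s3.png",cv2.resize(S[0]["pixels"][110:250,270:430],None,fx=4.5,fy=4.2,interpolation=2))
E
```

```text
clock: 5.52
eef_pos: [531.2, -94.4, 97.1]
tcp_rot: [3.14, -0.01, -3.114]
contact_force: [-14.9, -0.0, 7.4]
opening: 0.599
grasp_force: 8.2
clock: 5.68
eef_pos: [537.2, -94.3, 103.4]
tcp_rot: [3.14, -0.01, -3.114]
contact_force: [-17.1, -0.2, 12.4]
opening: 0.598
grasp_force: 10.1
clock: 5.85
eef_pos: [544.2, -94.2, 109.0]
tcp_rot: [3.14, -0.009, -3.114]
contact_force: [-16.6, -0.5, 15.6]
opening: 0.603
grasp_force: 11.3
rack [-102.8   -0.3  109. ] rot [ 3.14  -0.009 -3.114] open 0.603 F [-16.6  -0.5  15.6] t 5.85
```

View pics/s3.png

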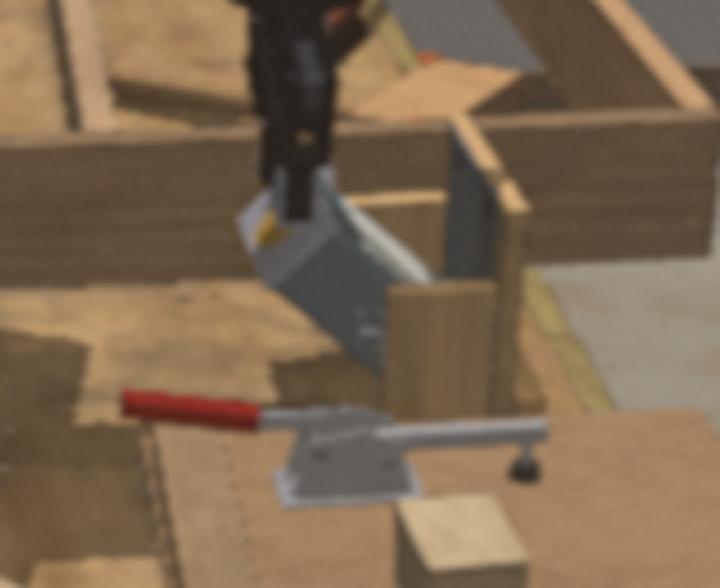

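The tin is at about 45°, braced on the board (lid corner (240,215), foot on the board near (430,280)), and fingertip contact still holds. Total force is 23 N, so I'll ease the push while continuing.

```bash
python3 -m jog '[{"x":-0.28,"y":0,"z":-0.32,"spin":0,"grip":0.4},{"x":-0.3,"y":0,"z":-0.3,"spin":0,"grip":0.4}]';python3 -m jog '[{"x":-0.36,"y":0,"z":-0.2,"spin":0,"grip":0.4},{"x":-0.36,"y":0,"z":-0.2,"spin":0,"grip":0.4}]';  python3 w.py
```

```text
clock: 6.07
eef_pos: [553.7, -94.3, 115.7]
tcp_rot: [3.141, -0.002, -3.114]
contact_force: [-1.2, -0.3, 0.9]
opening: 0.6
grasp_force: 0.9
clock: 6.23
eef_pos: [562.4, -94.2, 119.9]
tcp_rot: [-3.141, 0.001, -3.113]
contact_force: [-1.3, -0.0, 1.1]
opening: 0.598
grasp_force: 0.6
rack [-84.6  -0.7 119.9] rot [-3.141e+00  1.000e-03 -3.113e+00] open 0.598 F [-1.3 -0.   1.1] t 6.23
```

```bash
python3 -m jog '[{"x":-0.45,"y":0,"z":-0.05,"spin":0,"grip":0.4},{"x":-0.45,"y":0,"z":0,"spin":0,"grip":0.4}]';  python3 w.py
python3 - <<'E'
from h import *
S=cam("side"); cv2.imwrite("pics/s4.png",cv2.resize(S[0]["pixels"][110:250,270:430],None,fx=4.5,fy=4.2,interpolation=2))
E
```

```text
clock: 6.4
eef_pos: [571.4, -94.1, 121.5]
tcp_rot: [-3.141, 0.0, -3.113]
contact_force: [-10.9, -0.0, 26.0]
opening: 0.601
grasp_force: 13.6
rack [-75.7  -0.7 121.5] rot [-3.141  0.    -3.113] open 0.601 F [-10.9  -0.   26. ] t 6.4
```

View pics/s4.png

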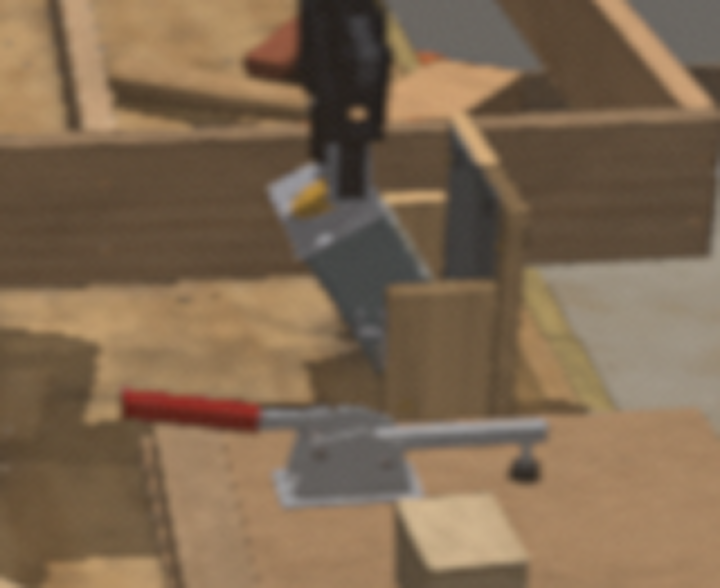

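The tin is at about 60° and still braced (lid corner (268,187), front edge (300,255)-(380,370)), with the fingertips on the lid face at (350,195). The downward press is too high, so I'll lift slightly while advancing.

```bash
python3 -m jog '[{"x":-0.2,"y":0,"z":-0.2,"spin":0,"grip":0.4}]'; python3 -m jog '[{"x":-0.3,"y":0,"z":-0.05,"spin":0,"grip":0.4},{"x":-0.3,"y":0,"z":-0.03,"spin":0,"grip":0.4}]';  python3 w.py
```

```text
clock: 6.53
eef_pos: [573.9, -93.9, 123.1]
tcp_rot: [-3.141, 0.002, -3.113]
contact_force: [0.1, -0.4, 0.5]
opening: 0.602
grasp_force: 0.2
clock: 6.7
eef_pos: [579.8, -93.8, 123.6]
tcp_rot: [-3.141, 0.001, -3.113]
contact_force: [-2.5, -0.2, 8.7]
opening: 0.601
grasp_force: 4.2
rack [-67.2  -0.6 123.6] rot [-3.141e+00  1.000e-03 -3.113e+00] open 0.601 F [-2.5 -0.2  8.7] t 6.7
```

```bash
python3 -m jog '[{"x":-0.3,"y":0,"z":0,"spin":0,"grip":0.4},{"x":-0.3,"y":0,"z":0,"spin":0,"grip":0.4}]'; python3 -m jog '[{"x":-0.3,"y":0,"z":0,"spin":0,"grip":0.4}]';  python3 -m jog '[{"x":-0.3,"y":0,"z":0,"spin":0,"grip":0.4}]';  python3 w.py
```

```text
clock: 6.87
eef_pos: [586.3, -93.7, 123.9]
tcp_rot: [-3.141, 0.002, -3.113]
contact_force: [-1.4, -0.3, 9.5]
opening: 0.599
grasp_force: 5.0
clock: 6.95
eef_pos: [589.6, -93.6, 124.0]
tcp_rot: [-3.141, 0.003, -3.113]
contact_force: [-0.7, -0.7, 9.8]
opening: 0.598
grasp_force: 4.5
clock: 7.03
eef_pos: [592.6, -93.5, 124.0]
tcp_rot: [-3.141, 0.003, -3.113]
contact_force: [-1.2, -0.8, 7.9]
opening: 0.601
grasp_force: 3.9
rack [-54.4  -0.6 124. ] rot [-3.141e+00  3.000e-03 -3.113e+00] open 0.601 F [-1.2 -0.8  7.9] t 7.03
```

```bash
python3 -m jog '[{"x":-0.3,"y":0,"z":0,"spin":0,"grip":0.4},{"x":-0.3,"y":0,"z":0.02,"spin":0,"grip":0.4}]'; python3 -m jog '[{"x":-0.3,"y":0,"z":0.03,"spin":0,"grip":0.4},{"x":-0.3,"y":0,"z":0.05,"spin":0,"grip":0.4}]'; python3 -m jog '[{"x":0,"y":0,"z":0,"spin":0,"grip":0.4}]';   python3 w.py;python3 - <<'E'
from h import *
S=cam("side"); cv2.imwrite("pics/s5.png",cv2.resize(S[0]["pixels"][110:250,270:430],None,fx=4.5,fy=4.2,interpolation=2))
E
```

```text
clock: 7.2
eef_pos: [598.7, -93.3, 123.6]
tcp_rot: [-3.141, 0.003, -3.113]
contact_force: [0.8, 0.1, 6.2]
opening: 0.603
grasp_force: 3.2
clock: 7.37
eef_pos: [604.8, -93.2, 122.8]
tcp_rot: [-3.141, 0.003, -3.113]
contact_force: [0.5, 0.2, 7.4]
opening: 0.598
grasp_force: 3.3
clock: 7.45
eef_pos: [605.3, -93.2, 122.7]
tcp_rot: [-3.141, 0.004, -3.113]
contact_force: [-0.4, 0.2, 6.2]
opening: 0.599
grasp_force: 3.1
rack [-41.8  -0.5 122.7] rot [-3.141  0.004 -3.113] open 0.599 F [-0.4  0.2  6.2] t 7.45
```

View pics/s5.png

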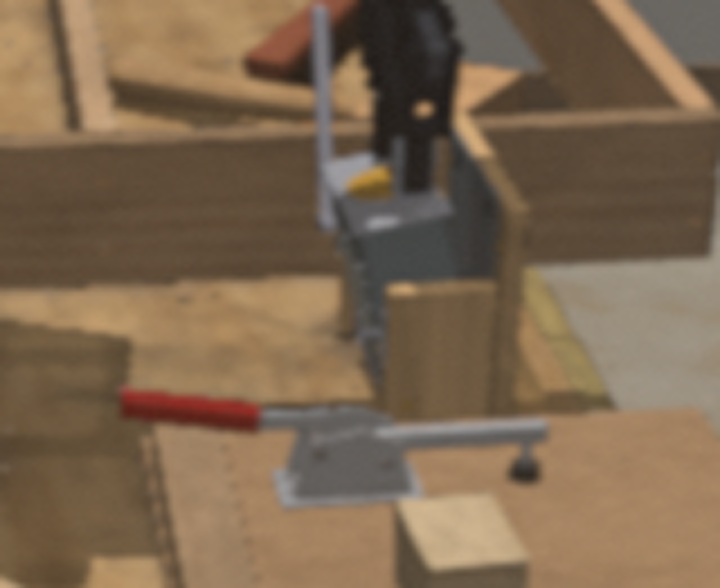

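The tin leans at about 77°, past balance (lid face (325,165)-(450,205)), with the fingertips on the lid end at (420,190). I'll go on a bit further, then release and push the front face from lower down.

```bash
python3 -m jog '[{"x":-0.3,"y":0,"z":0.05,"spin":0,"grip":0.4},{"x":-0.3,"y":0,"z":0.07,"spin":0,"grip":0.4}]'; python3 -m jog '[{"x":-0.3,"y":0,"z":0.08,"spin":0,"grip":0.4},{"x":-0.3,"y":0,"z":0.09,"spin":0,"grip":0.4},{"x":0,"y":0,"z":0,"spin":0,"grip":0.4}]';   python3 w.py; python3 -m jog '[{"x":0,"y":0,"z":-0.2,"spin":0,"grip":0.4},{"x":0,"y":0,"z":-0.5,"spin":0,"grip":0.4},{"x":0,"y":0,"z":-1.5,"spin":0,"grip":0.4},{"x":0,"y":0,"z":0,"spin":0,"grip":0.4}]'; python3 w.py
```

```text
clock: 7.67
eef_pos: [610.9, -93.0, 121.7]
tcp_rot: [-3.141, 0.004, -3.113]
contact_force: [2.1, 0.3, 6.5]
opening: 0.6
grasp_force: 3.3
clock: 7.92
eef_pos: [617.8, -92.9, 120.1]
tcp_rot: [-3.141, 0.005, -3.113]
contact_force: [2.7, -0.5, 7.1]
opening: 0.598
grasp_force: 3.7
rack [-29.2  -0.5 120.1] rot [-3.141  0.005 -3.113] open 0.598 F [ 2.7 -0.5  7.1] t 7.92
clock: 8.25
eef_pos: [616.1, -92.8, 143.0]
tcp_rot: [-3.141, 0.003, -3.113]
contact_force: [0.8, 0.0, 1.4]
opening: 0.6
grasp_force: 0.0
rack [-31.   -0.4 143. ] rot [-3.141e+00  3.000e-03 -3.113e+00] open 0.6 F [0.8 0.  1.4] t 8.25
```

```bash
python3 -m jog '[{"x":3,"y":0,"z":0,"spin":0,"grip":0.4},{"x":3,"y":0,"z":0,"spin":0,"grip":0.4},{"x":2.3,"y":0,"z":0,"spin":0,"grip":0.4},{"x":0,"y":0,"z":2.3,"spin":0,"grip":0.4},{"x":0,"y":0,"z":2.3,"spin":0,"grip":0.4},{"x":0,"y":0,"z":2.2,"spin":0,"grip":0.4},{"x":-1,"y":0,"z":0,"spin":0,"grip":0.4},{"x":-1,"y":0,"z":0,"spin":0,"grip":0.4},{"x":0,"y":0,"z":0,"spin":0,"grip":0.4}]'; python3 w.py; python3 -m jog '[{"x":-0.4,"y":0,"z":0,"spin":0,"grip":0.4},{"x":-0.4,"y":0,"z":0,"spin":0,"grip":0.4}]';python3 -m jog '[{"x":-0.4,"y":0,"z":0,"spin":0,"grip":0.4},{"x":-0.4,"y":0,"z":0,"spin":0,"grip":0.4}]'; python3 w.py
```

```text
clock: 9.0
eef_pos: [555.4, -94.7, 74.2]
tcp_rot: [-3.141, 0.004, -3.113]
contact_force: [-0.0, -0.2, 0.7]
opening: 0.597
grasp_force: 0.0
rack [-91.6  -1.   74.2] rot [-3.141  0.004 -3.113] open 0.597 F [-0.  -0.2  0.7] t 9.0
clock: 9.17
eef_pos: [560.9, -94.3, 74.2]
tcp_rot: [-3.141, 0.002, -3.113]
contact_force: [-0.5, -0.7, 0.0]
opening: 0.598
grasp_force: 0.0
clock: 9.33
eef_pos: [568.5, -94.0, 73.7]
tcp_rot: [-3.141, 0.001, -3.113]
contact_force: [1.2, 0.3, -0.8]
opening: 0.598
grasp_force: 0.0
rack [-78.5  -0.6  73.7] rot [-3.141e+00  1.000e-03 -3.113e+00] open 0.598 F [ 1.2  0.3 -0.8] t 9.33
```

```bash
python3 -m jog '[{"x":-0.4,"y":0,"z":0,"spin":0,"grip":0.4},{"x":-0.3,"y":0,"z":0,"spin":0,"grip":0.4}]';python3 -m jog '[{"x":-0.3,"y":0,"z":0,"spin":0,"grip":0.4},{"x":-0.2,"y":0,"z":0,"spin":0,"grip":0.4}]';python3 -m jog '[{"x":-0.2,"y":0,"z":0,"spin":0,"grip":0.4},{"x":0,"y":0,"z":0,"spin":0,"grip":0.4}]';python3 -m jog '[{"x":-0.2,"y":0,"z":0,"spin":0,"grip":0.4},{"x":0,"y":0,"z":0,"spin":0,"grip":0.4}]'; python3 w.py
```

```text
clock: 9.5
eef_pos: [575.4, -93.8, 73.3]
tcp_rot: [-3.142, 0.001, -3.113]
contact_force: [-0.7, 1.5, 0.4]
opening: 0.599
grasp_force: 0.0
clock: 9.67
eef_pos: [579.8, -93.6, 73.0]
tcp_rot: [3.141, -0.001, -3.113]
contact_force: [-6.7, 1.0, 1.6]
opening: 0.601
grasp_force: 0.0
clock: 9.83
eef_pos: [579.6, -93.3, 72.2]
tcp_rot: [3.141, -0.005, -3.114]
contact_force: [-6.1, 0.3, -1.4]
opening: 0.599
grasp_force: 0.0
clock: 10.0
eef_pos: [579.5, -93.1, 71.5]
tcp_rot: [3.14, -0.009, -3.114]
contact_force: [-10.5, 0.4, -0.2]
opening: 0.597
grasp_force: 0.0
rack [-67.5   0.1  71.5] rot [ 3.14  -0.009 -3.114] open 0.597 F [-10.5   0.4  -0.2] t 10.0
```

```bash
python3 -m jog '[{"x":1.2,"y":0,"z":0,"spin":0,"grip":0.4},{"x":0.5,"y":0,"z":-1.4,"spin":0,"grip":0.4},{"x":0,"y":0,"z":-1.5,"spin":0,"grip":0.4},{"x":-0.5,"y":0,"z":0,"spin":0,"grip":0.4},{"x":-0.5,"y":0,"z":0,"spin":0,"grip":0.4},{"x":0,"y":0,"z":0,"spin":0,"grip":0.4}]'; python3 w.py;python3 -m jog '[{"x":-0.3,"y":0,"z":0,"spin":0,"grip":0.4},{"x":-0.1,"y":0,"z":0,"spin":0,"grip":0.4}]';python3 -m jog '[{"x":-0.2,"y":0,"z":0,"spin":0,"grip":0.4},{"x":0,"y":0,"z":0,"spin":0,"grip":0.4}]'; python3 w.py
```

```text
clock: 10.5
eef_pos: [578.2, -93.8, 101.9]
tcp_rot: [-3.141, 0.001, -3.113]
contact_force: [0.3, 0.0, -0.2]
opening: 0.597
grasp_force: 0.0
rack [-68.9  -0.6 101.9] rot [-3.141e+00  1.000e-03 -3.113e+00] open 0.597 F [ 0.3  0.  -0.2] t 10.5
clock: 10.67
eef_pos: [580.9, -93.5, 101.3]
tcp_rot: [3.141, -0.001, -3.113]
contact_force: [0.4, -0.9, 0.5]
opening: 0.603
grasp_force: 0.0
clock: 10.83
eef_pos: [582.1, -93.5, 101.3]
tcp_rot: [3.141, -0.002, -3.113]
contact_force: [-1.6, -0.4, -1.7]
opening: 0.599
grasp_force: 1.0
rack [-64.9  -0.3 101.3] rot [ 3.141e+00 -2.000e-03 -3.113e+00] open 0.599 F [-1.6 -0.4 -1.7] t 10.83
```

```bash
python3 -m jog '[{"x":-0.15,"y":0,"z":0,"spin":0,"grip":0.4},{"x":-0.15,"y":0,"z":0,"spin":0,"grip":0.4},{"x":0,"y":0,"z":0,"spin":0,"grip":0.4},{"x":0,"y":0,"z":0,"spin":0,"grip":0.4}]'; python3 w.py;python3 -m jog '[{"x":1.0,"y":0,"z":0,"spin":0,"grip":0.6},{"x":3,"y":0,"z":0,"spin":0,"grip":1},{"x":3,"y":0,"z":0,"spin":0,"grip":1},{"x":1,"y":0,"z":-3,"spin":0,"grip":1},{"x":0,"y":0,"z":-4,"spin":0,"grip":1},{"x":0,"y":0,"z":-4,"spin":0,"grip":1},{"x":0,"y":0,"z":-2,"spin":0,"grip":1},{"x":0,"y":0,"z":0,"spin":0,"grip":1},{"x":0,"y":0,"z":0,"spin":0,"grip":1}]'; python3 w.py
python3 - <<'E'
from h import *
S=cam("side");T=cam("top")
a=cv2.resize(S[0]["pixels"][95:235,310:410],(400,560),interpolation=2);b=cv2.resize(T[0]["pixels"][95:235,200:340],(400,400),interpolation=2)
o=np.zeros((560,800,3),np.uint8);o[:,:400]=a;o[:400,400:]=b;cv2.imwrite("pics/c6.png",o)
E
```

```text
clock: 11.17
eef_pos: [582.2, -93.4, 101.0]
tcp_rot: [3.141, -0.007, -3.114]
contact_force: [-11.5, -1.5, 4.5]
opening: 0.601
grasp_force: 5.7
rack [-64.8  -0.3 101. ] rot [ 3.141 -0.007 -3.114] open 0.601 F [-11.5  -1.5   4.5] t 11.17
clock: 11.92
eef_pos: [506.6, -95.9, 233.4]
tcp_rot: [-3.141, 0.004, -3.113]
contact_force: [0.1, 0.6, -0.8]
opening: -0.002
grasp_force: 0.0
rack [-140.4   -1.1  233.4] rot [-3.141  0.004 -3.113] open -0.002 F [ 0.1  0.6 -0.8] t 11.92
```

View pics/c6.png

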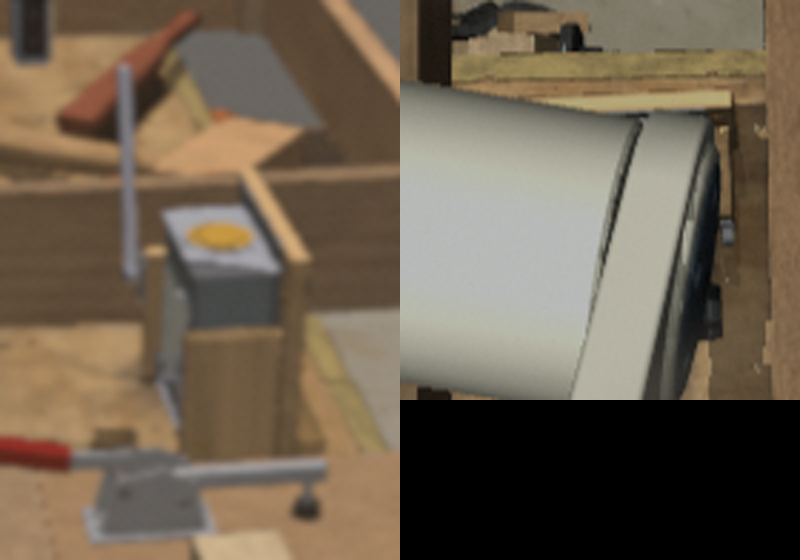

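The side view shows the tin standing, lid up (disc (220,237)), near front edge from (190,278) to (180,425). The arm hides it in the top view. I'll check that edge against the calibration for residual lean.

Run:
```python
from w import *
S=cam("side"); c,s=np.cos(A),np.sin(A)
W=lambda x,y,z:[O[0]+c*x-s*y,O[1]+s*x+c*y,z]
P=[W(-52,-47.5,120),W(-52,-47.5,0),W(-52,47.5,120),W(-52,47.5,0),W(0,-47.5,120),W(0,47.5,120)]
q=proj(S,P); print(((q-[310,95])*4).round())
# lid face corners on z=120
for p in [(165,212),(190,278),(280,272),(243,207),(220,237)]: print(torack(onz(S,((p[0]+.5)/4-.5+310,(p[1]+.5)/4-.5+95),120)).round(1))
for p in [(160,385),(180,425)]: print("foot",torack(onz(S,((p[0]+.5)/4-.5+310,(p[1]+.5)/4-.5+95),0)).round(1))
```

```text
[[197. 270.]
 [189. 452.]
 [165. 205.]
 [159. 378.]
 [286. 265.]
 [248. 201.]]
[-54.7  39.1 120. ]
[-58.4 -55.3 120. ]
[ -5.8 -54.1 120. ]
[ -6.   40.5 120. ]
[-29.4  -1.7 120. ]
foot [-53.8  40.4   0. ]
foot [-51.4 -12.5   0. ]
```

```bash
python3 -m jog '[{"x":0,"y":3.5,"z":0,"spin":0.004,"grip":1},{"x":0,"y":3.5,"z":0,"spin":0.004,"grip":1},{"x":0,"y":3.5,"z":0,"spin":0,"grip":1},{"x":0,"y":3.6,"z":0,"spin":0,"grip":1},{"x":-3.4,"y":0,"z":0,"spin":0,"grip":1},{"x":-3.4,"y":0,"z":0,"spin":0,"grip":1},{"x":0,"y":0,"z":3.4,"spin":0,"grip":1},{"x":0,"y":0,"z":3.4,"spin":0,"grip":1},{"x":0,"y":0,"z":0,"spin":0,"grip":1},{"x":0,"y":0,"z":0,"spin":0,"grip":1}]'; python3 w.py
```

```text
clock: 12.9
eef_pos: [568.3, 46.4, 161.5]
tcp_rot: [-3.141, -0.007, -3.121]
contact_force: [0.3, 0.7, 0.7]
opening: -0.001
grasp_force: 0.0
rack [-75.8 139.9 161.5] rot [-3.141 -0.007 -3.121] open -0.001 F [0.3 0.7 0.7] t 12.9
```

```bash
python3 -m jog '[{"x":-0.2,"y":-1.4,"z":0,"spin":0,"grip":1},{"x":0,"y":-1.4,"z":0,"spin":0,"grip":1},{"x":0,"y":-1.4,"z":0,"spin":0,"grip":1},{"x":0,"y":-1.4,"z":0,"spin":0,"grip":1},{"x":0,"y":-1.25,"z":0,"spin":0,"grip":1},{"x":0,"y":-1.25,"z":0,"spin":0,"grip":1}]'; python3 w.py; python3 -m jog '[{"x":0,"y":-1.2,"z":0.35,"spin":0,"grip":1},{"x":0,"y":-1.2,"z":0.4,"spin":0,"grip":1},{"x":0,"y":-1,"z":0.65,"spin":0,"grip":1},{"x":0,"y":-1,"z":0.7,"spin":0,"grip":1},{"x":0,"y":0,"z":0,"spin":0,"grip":1}]'; python3 w.py
python3 - <<'E'
from h import *
S=cam("side"); a=cv2.resize(S[0]["pixels"][60:220,290:430],None,fx=3.7,fy=3.7,interpolation=2); cv2.imwrite("pics/s7.png",a)
E
```

```text
clock: 13.4
eef_pos: [574.3, -36.2, 164.7]
tcp_rot: [-3.142, 0.001, -3.122]
contact_force: [-0.6, 0.8, -1.0]
opening: 0.002
grasp_force: 0.4
rack [-71.5  57.1 164.7] rot [-3.142e+00  1.000e-03 -3.122e+00] open 0.002 F [-0.6  0.8 -1. ] t 13.4
clock: 13.82
eef_pos: [574.1, -80.0, 141.2]
tcp_rot: [-3.142, -0.002, -3.122]
contact_force: [-0.1, -0.0, 0.0]
opening: -0.002
grasp_force: 0.0
rack [-72.7  13.3 141.2] rot [-3.142e+00 -2.000e-03 -3.122e+00] open -0.002 F [-0.1 -0.   0. ] t 13.82
```

View pics/s7.png

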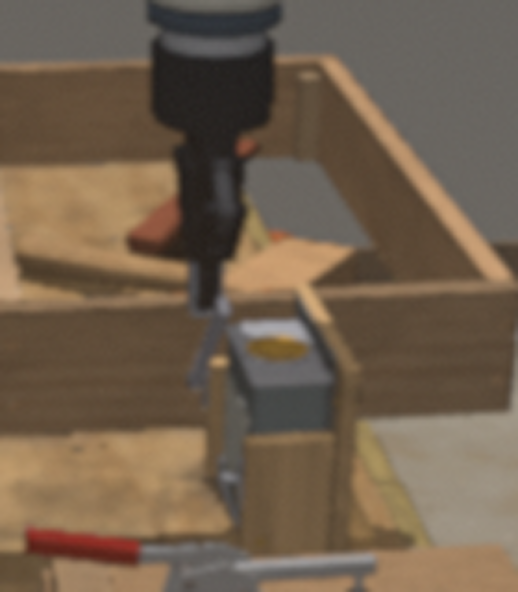

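The bar is leaning inwards at about 45°, running from the pivot (195,380) to its tip (222,305) under the fingertips, and the tin is undisturbed (disc (278,348)). Now pressing it down.

```bash
python3 -m jog '[{"x":0,"y":-0.75,"z":1.0,"spin":0,"grip":1},{"x":0,"y":-0.75,"z":1.0,"spin":0,"grip":1},{"x":0,"y":-0.6,"z":1.0,"spin":0,"grip":1},{"x":0,"y":-0.6,"z":1.0,"spin":0,"grip":1},{"x":0,"y":-0.4,"z":0.8,"spin":0,"grip":1},{"x":0,"y":-0.4,"z":0.8,"spin":0,"grip":1},{"x":0,"y":0,"z":0,"spin":0,"grip":1}]'; python3 w.py; python3 -m jog '[{"x":0,"y":0,"z":0.3,"spin":0,"grip":1},{"x":0,"y":0,"z":0.2,"spin":0,"grip":1},{"x":0,"y":0,"z":0.1,"spin":0,"grip":1}]'; python3 -m jog '[{"x":0,"y":0,"z":0.1,"spin":0,"grip":1},{"x":0,"y":0,"z":0.1,"spin":0,"grip":1}]'; python3 w.py
```

```text
clock: 14.45
eef_pos: [574.6, -113.8, 85.0]
tcp_rot: [3.141, -0.003, -3.122]
contact_force: [-0.5, 0.2, 0.4]
opening: -0.001
grasp_force: 0.0
rack [-72.8 -20.5  85. ] rot [ 3.141e+00 -3.000e-03 -3.122e+00] open -0.001 F [-0.5  0.2  0.4] t 14.45
clock: 14.7
eef_pos: [575.9, -113.2, 81.1]
tcp_rot: [-3.141, 0.0, -3.121]
contact_force: [0.6, -0.5, -0.7]
opening: 0.004
grasp_force: 0.2
clock: 14.87
eef_pos: [576.0, -113.2, 79.4]
tcp_rot: [-3.141, 0.001, -3.121]
contact_force: [-0.3, -0.0, 1.6]
opening: -0.001
grasp_force: 0.2
rack [-71.4 -19.9  79.4] rot [-3.141e+00  1.000e-03 -3.121e+00] open -0.001 F [-0.3 -0.   1.6] t 14.87
```

```bash
python3 -m jog '[{"x":0,"y":0,"z":0.1,"spin":0,"grip":1},{"x":0,"y":0,"z":0.1,"spin":0,"grip":1}]'; python3 -m jog '[{"x":0,"y":0,"z":0.1,"spin":0,"grip":1},{"x":0,"y":0,"z":0.1,"spin":0,"grip":1}]';  python3 -m jog '[{"x":0,"y":0,"z":0.1,"spin":0,"grip":1},{"x":0,"y":0,"z":0,"spin":0,"grip":1}]'
```

```text
clock: 15.03
eef_pos: [576.0, -113.3, 77.2]
tcp_rot: [-3.141, 0.0, -3.121]
contact_force: [0.4, -0.3, 1.2]
opening: -0.004
grasp_force: 0.2
clock: 15.2
eef_pos: [576.2, -113.4, 76.3]
tcp_rot: [-3.141, 0.001, -3.121]
contact_force: [-6.6, 1.6, 22.7]
opening: -0.001
grasp_force: 11.6
clock: 15.37
eef_pos: [576.3, -113.4, 76.3]
tcp_rot: [-3.141, 0.001, -3.121]
contact_force: [-7.4, 1.3, 24.3]
opening: -0.002
grasp_force: 11.9
```

```bash
python3 -m jog '[{"x":0.0,"y":0,"z":-0.5,"spin":0,"grip":1},{"x":1,"y":0,"z":-3,"spin":0,"grip":1},{"x":2,"y":0,"z":-3.5,"spin":0,"grip":1},{"x":3,"y":0,"z":-2.5,"spin":0,"grip":1},{"x":4,"y":0,"z":-1,"spin":0,"grip":1},{"x":4,"y":0,"z":0,"spin":0,"grip":1},{"x":4,"y":0,"z":0,"spin":0,"grip":1},{"x":4,"y":0,"z":0,"spin":0,"grip":1},{"x":0,"y":0,"z":0,"spin":0,"grip":1},{"x":0,"y":0,"z":0,"spin":0,"grip":1}]'; python3 w.py
python3 - <<'E'
from w import *
c,s=np.cos(A),np.sin(A); W=lambda x,y,z:[O[0]+c*x-s*y,O[1]+s*x+c*y,z]
C={}
for n in("side","top"):
    K=cam(n);C[n]=K;im=K[0]["pixels"];hsv=cv2.cvtColor(im,cv2.COLOR_BGR2HSV)
    q=proj(K,[W(-26,0,122)])[0]; m=np.zeros(im.shape[:2],np.uint8); x,y=q.astype(int); m[y-14:y+15,x-14:x+15]=1
    m&=((hsv[...,0]>15)&(hsv[...,0]<32)&(hsv[...,1]>150)&(hsv[...,2]>90)).astype(np.uint8)
    k,l,st,ce=cv2.connectedComponentsWithStats(m)
    if k>1:
        i=1+st[1:,4].argmax(); C[n+"d"]=ce[i]; print(n,"pred",q.round(1),"disc",ce[i].round(1),st[i,4],torack(onz(K,ce[i],122)).round(1))
    # brightness profile along keeper closed vs. predicted position
    P=proj(K,[W(-66,y,77) for y in(40,0,-40)]); print(n,"bar",P.round(1).tolist())
    for p in P: 
        x,y=p.round().astype(int); print(im[y-6:y+8,x].mean(1).astype(int).tolist() if n=="top" else im[y,x-6:x+7].mean(1).astype(int).tolist())
if "topd" in C and "sided" in C:
    p,e=tri(C["top"],C["topd"],C["side"],C["sided"]); print("tri",torack(p).round(1),round(e,1))
E
```

```text
clock: 16.2
eef_pos: [354.1, -117.7, 179.3]
tcp_rot: [-3.141, 0.0, -3.123]
contact_force: [-0.2, -0.9, 1.0]
opening: 0.002
grasp_force: 0.0
rack [-293.3  -19.7  179.3] rot [-3.141  0.    -3.123] open 0.002 F [-0.2 -0.9  1. ] t 16.2
side pred [365.9 152.7] disc [364.6 153.5] 45 [-30.1  -4.1 122. ]
side bar [[345.8, 163.8], [348.8, 170.8], [351.9, 178.2]]
[72, 92, 137, 176, 187, 160, 114, 85, 79, 81, 86, 91, 92]
[78, 98, 138, 179, 191, 165, 119, 90, 93, 99, 102, 101, 99]
[86, 98, 143, 181, 194, 169, 128, 102, 101, 110, 127, 143, 150]
top bar [[258.6, 177.7], [280.6, 176.8], [302.7, 175.9]]
[43, 44, 45, 40, 118, 171, 183, 167, 108, 49, 78, 94, 99, 98]
[67, 66, 46, 85, 143, 174, 183, 172, 114, 85, 105, 105, 103, 98]
[47, 74, 62, 61, 133, 174, 184, 176, 124, 98, 115, 114, 113, 115]
```

Run:
```python
from w import *
c,s=np.cos(A),np.sin(A); W=lambda x,y,z:[O[0]+c*x-s*y,O[1]+s*x+c*y,z]
K=cam("top");im=K[0]["pixels"]; q=proj(K,[W(-26,0,122)])[0]; x,y=q.astype(int); print(q.round(1))
h=cv2.cvtColor(im,cv2.COLOR_BGR2HSV)[y-20:y+21,x-30:x+31]; 
m=((h[...,1]>110)&(h[...,0]<35)&(h[...,2]>60)).astype(np.uint8); m=cv2.morphologyEx(m,cv2.MORPH_OPEN,np.ones((3,3)))
k,l,st,ce=cv2.connectedComponentsWithStats(m)
for i in range(1,k): print(st[i].tolist(),(ce[i]+[x-30,y-20]).round(1),torack(onz(K,ce[i]+[x-30,y-20],122)).round(1))
```

```text
[277.4 150.2]
[22, 10, 22, 21, 363] [279.3 150.1] [-26.   -3.4 122. ]
```

```bash
python3 -c "from rig import *; print(sign_off())"
```

```text
the job is handed in; nothing more can be done
None
```

The job is handed in: the tin stands upright against the back board, with its lid centre measured about 3 mm off the home point. The keeper bar is pressed firmly down to its stop across the front. The highest force reading on the tin was about 28 N, and I did not measure the bystanders again afterwards, but no move went near them.

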